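# Put the shaker away in the lidded chest

### The job

Put the steel shaker away in the chest: raise the chest's lid by its handle until the folding stay on its side locks and holds the lid up by itself, without forcing the lid once you feel the stay pull tight. Stand the shaker upright inside, clear of the lid. Then break the stay's knee by its cross-bar, pulling it towards the front of the chest, and lower the lid gently under control until it is fully shut, never letting it drop, and let go; leave the mug and the jar where they are.

Things in the scene. Friction and masses are not known exactly. Their poses are not given: they have to be found in the camera images.
- chest: white open-topped chest fixed to the counter, 180 deep (its x) x 320 wide (its y) x 100 mm high, walls and floor 10 mm thick; origin at the centre of its underside. x points from its front (handle side, nearest the robot) to its back (hinge side), y to its left, z up. The stay is outside its right (-y) wall. Inside 160 x 300 mm, 90 mm deep; with the lid up, the front half is open from above.
- lid (a joint): lid angle (rad), 0 shut, growing as it opens. Wooden lid 180 x 320 x 12 mm, about 0.6 kg, its hinge sprung shut: 3 to 5 N at the handle lift it, and it slams if let go before the stay locks. The stay is straight at 1.30 and is then a hard stop (strained past 1.308, about 30 N at the handle). On the locked stay the lid rests at about 1.27.
- stay (a joint): knee angle (rad) of the folding stay, two flat steel links 77 mm between pins: 0 folded (lid shut), 2.73 straight, 3.05 locked (past straight towards the chest's back, on its stop). A light spring snaps it over when within about 0.15 of straight, the lid at 1.292 or more. Pulling the bar forwards with 5 to 6 N unlocks it; below about 2.5 the lid falls unless the bar or lid is held.
- handle (a point): centre of the lid's steel handle, a round cross-piece 16 mm thick, 40 mm long along the chest's y, on a neck (16 x 10 mm) 40 mm ahead of the lid's front edge. Its flat ends can be pinched from above (fingers closing along the chest's y) and turn between the fingers. Lid shut, it is 220 mm ahead of the hinge and 106 mm above the counter; lid up, about 315 mm. Axes of the lid.
- hinge (a point): middle of the lid's hinge line at the chest's upper back edge, 100 mm above the counter; the hinge line runs along the chest's y. Axes: those of the chest.
- bar (a point): grip point on the stay's cross-bar, a level steel bar 12 mm in diameter that is the knee pin and sticks out to 79 mm from the chest's right wall; the point is on its centre line 55 mm from the wall. It can be pinched from above, fingers closing along the chest's x, and turns in the fingers. It moves on a circle of 77 mm radius about the pivot point. Axes of the lower link.
- pivot (a point): point on the axis (along the chest's y) of the lower link's pin on the right wall, 55 mm out from the wall like the bar's grip point; 70 mm above the counter, axes of the chest. From it the bar lies towards the chest's front, 0.11 rad below level, lid shut; rises over the top as the lid is raised; 2.05 rad up from the front direction when straight, about 2.19 locked.
- shaker_mid (a point): centre of a plain steel shaker, an upright cylinder 48 mm in diameter and 72 mm high with a slightly domed top, about 0.15 kg, standing on the counter left of the chest; this point is 36 mm above its foot, z along its axis
- mug: white mug, 80 mm across and 90 mm high, origin at the centre of its foot; to be left alone
- jar: white-capped jar, 70 mm across and 120 mm high, origin at the centre of its foot; to be left alone
Things that resemble listed ones, but are neither listed nor needed, are in the scene too. There is more than one size of the part that bears shaker_mid; the job needs the largest.

How it is judged:
By the outcome, as a careful person would: the job done as asked, in the order asked, and still so for the second after the job is handed in, with the robot touching nothing.
It also fails if it takes over 72 s, if anything falls off the work surface, if the arm or the gripper's body presses on something with over 40 N, if the wrist force passes 120 N, or if a joint passes its speed limit or range.

### The arm

A 6-joint arm with a two-finger parallel gripper is mounted at the origin on the work surface. World frame = base frame: x ahead of the robot, y to its left, z up, the work surface at z = 0. Lengths are in m, angles in degrees, forces in N, time in s.
With the tool pointing down it reaches from about 0.375 to 0.9 m from the base axis. Payload 3.1 kg.
Tool frame: the origin (TCP) lies between the finger pads; the fingertips stand 11 mm ahead of it and the grasp point (between the pads) lies 8 mm behind it; z points along the fingers, y is the line along which they close (so a half turn about z gives the same grasp; the last joint's range is limited). The gripper opens to 87 mm and grips with 3 to 60 N. Pads are 19 mm wide; open, the fingers measure 117 mm over their backs; the gripper's body (75 mm by 190 mm) begins 51 mm behind the grasp point.
Start: joints at [-75.201, 30.224, 82.088, -0, 67.689, -10.227], TCP at [0.264, -0.566, 0.196] pointing down, gripper open.
Joint ranges: [-176.69, 176.69], [-43.24, 126.21], [12.49, 139.97], [-82, 262], [0, 151.66], [-163.58, 163.58]. Speed limits (degrees/s): [159.86, 159.86, 180, 180, 180, 180].

### API

Orientations are given as a 3x3 rotation matrix whose columns are the frame's x, y, z axes.
In Python, from rig import bot gives the robot as it stands.
- The arm moves only by the tool apply_moves, never from a script. Its argument "steps" is a list that holds one entry, the list of rows, each a list of 7 numbers: the shift along the tool's x, y, z in cm, then the turn, a rotation vector about the tool's x, y, z in degrees, then the gripper command: -1 is shut, 1 is fully open, values between are in proportion. In form: [[[dx, dy, dz, rx, ry, rz, jaw], ...]]. A call has 1 to 20 rows; each row is the pose to reach, as a shift and turn from the pose commanded when the call began, along the tool's axes at that moment; what a row does not reach only later rows make up. A row lasts 1/8 s, in which the tool goes at most 62.5 mm and 10.7 degrees, less where a joint would pass 70% of its speed; a pose out of reach is approached as far as the arm can. A call with a gripper value outside its range is refused whole. The fingers move at their own pace and stop on an object; the grip force is fixed at half the most. Time passes only in rows, so rows that repeat a pose let the fingers close. It gives the time, the measured TCP pose, the force, the opening and the grip force at its end, in the units of the state.
- bot.read_state(): the state, without advancing time (a new reading comes with each control period).
- bot.capture(name): name is "scene" or "side" or "wrist"; returns the picture (400x640x3 uint8, blue, green, red); there is no depth.
- bot.camera_model(name): a dict with "intrinsics" (3x3 intrinsics, pixels), "k1" (the pictures are not rectified: a ray, as slopes to the right and down, at radius r is drawn at 1 + k1 r^2 times it, then the intrinsics apply), "R" (3x3) and "t" (3): a world point X has camera coordinates R X + t. Camera axes: x right, y down, z forward; pixel columns grow to the right and rows downward; lengths in m; the calibration is good to about 2 mm. A picture is of the moment at which its call begins: read the wrist's pose just before it. camera_model takes no time and is no camera call; for the wrist camera it gives the pose at the moment of the call.
- bot.hand_in(): hands the job in; it is judged then, once.
The state is a dict: "time_s": time; "joint_positions": joint angles; "qvel": joint speeds; "tau": joint torques, N m; "position": TCP position; "tcp_rot": TCP orientation; "force": force on the tool from outside, world axes, zero at the start; "moment": the same for the moment, N m; "opening": opening from 0.0 (shut) to 1.0 (fully open); "grasp_force": force on a finger pad.
Only numpy, scipy, OpenCV 4.12 (cv2) and the standard library are available. Lean on these libraries where they do the work, as an engineer would, in place of code of your own. Each camera call takes 0.05 s, during which the arm holds its last target. There are 200 camera calls.

## Working session

There is one attempt and no reset: what is moved stays moved. The work goes in short steps, Python scripts to look and compute and a tool call to move; the robot and the scene stay as the last step left them, time stands still between calls to the robot, and variables do not carry over. Pictures are saved under pics/ and viewed, at most 10 in all, crops included, and the job is handed in when it is done.

Besides the shell and the picture viewer there is one more tool, called after "Call:" as name(argument=value, ...) on one line, values as JSON. apply_moves: Moves the arm, as the interface text tells. Its arguments: {"type":"object","properties":{"steps":{"type":"array","items":{"type":"array","items":{"type":"array","items":{"type":"number"}}}}},"required":["steps"]}

```bash
mkdir -p pics; ls; python3 - <<'E'
from rig import bot
import cv2,numpy as np
for n in ["scene","side"]:
    cv2.imwrite(f"pics/{n}0.png",bot.capture(n))
    m=bot.camera_model(n); print(n,m["intrinsics"],m["k1"],m["R"].__repr__(),m["t"])
s=bot.read_state();print(s)
E
```

```text
pics
scene [[373.23664543   0.         320.55500173]
 [  0.         373.23664543 203.43700681]
 [  0.           0.           1.        ]] -0.024268456283520052 array([[ 0.45789314,  0.88899397, -0.00485733],
       [ 0.63399596, -0.330372  , -0.69921632],
       [-0.62320382,  0.31708683, -0.71489366]]) [-0.21386458 -0.26680139  1.49109135]
side [[402.12148395   0.         321.15486576]
 [  0.         402.12148395 190.88063403]
 [  0.           0.           1.        ]] -0.004818916622663372 array([[-0.94126924, -0.33764097,  0.00328451],
       [-0.21342918,  0.58739991, -0.78064674],
       [ 0.261649  , -0.73549977, -0.62496391]]) [0.47658902 0.18694335 1.08063127]
{'time_s': 0.1, 'joint_positions': array([-7.52014983e+01,  3.02749873e+01,  8.21476039e+01, -1.77944437e-05,
        6.76899227e+01, -1.02309972e+01]), 'qvel': array([ 0.0126328 , -0.16002026, -0.14758202, -0.10986989,  0.05468018,
       -0.01918488]), 'tau': array([-9.42130350e-05, -4.40984952e+01, -1.77150410e+01,  6.35495991e-02,
        5.34155464e-02, -5.33021444e-05]), 'position': array([ 0.26423612, -0.56562233,  0.19476309]), 'tcp_rot': array([[ 9.06090119e-01,  4.23084442e-01, -5.01856418e-04],
       [ 4.23084596e-01, -9.06088197e-01,  1.89852654e-03],
       [ 3.48510867e-04, -1.93256386e-03, -9.99998072e-01]]), 'force': array([-0.25771032, -0.57686027, -0.33063247]), 'moment': array([-0.03962381, -0.01385276, -0.05992177]), 'grasp_force': 0.0, 'opening': 0.9964566685213644}
```

View pics/scene0.png

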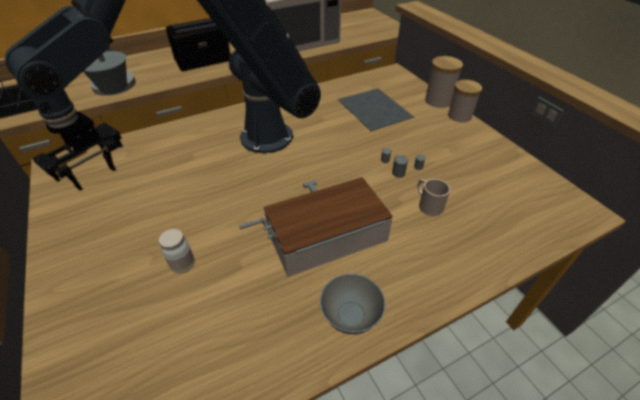

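View pics/side0.png

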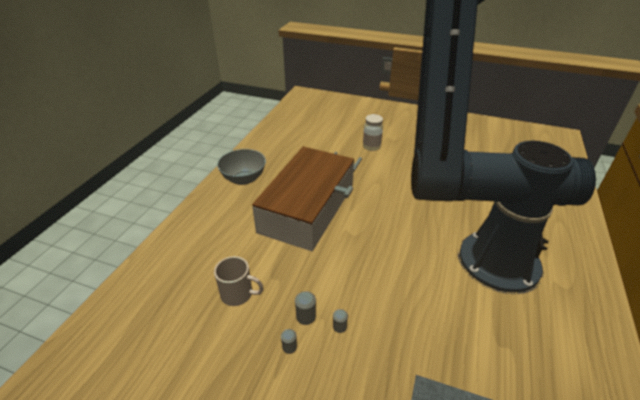

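The scene view shows the lid with corners near (265,207), (362,180), (391,215) and (282,248). The handle is at (311,186), the bar at (253,223), the largest shaker at (400,166), the mug at (434,197) and the jar at (176,250). In the side view the shaker is at (305,306) and the handle at (343,190).

```bash
cat > h.py <<'E'
import cv2,numpy as np
from rig import bot
def ray(m,px):
    K=m["intrinsics"];d=np.array([m["k1"],0,0,0,0.])
    p=cv2.undistortPoints(np.array([[px]],float),K,d)[0,0]
    R=np.array(m["R"]);return -R.T@np.array(m["t"]),R.T@np.array([p[0],p[1],1])
def onz(m,px,z):
    c,d=ray(m,px);return c+d*(z-c[2])/d[2]
def two(ma,pa,mb,pb):
    a,u=ray(ma,pa);b,v=ray(mb,pb)
    s=np.linalg.lstsq(np.c_[u,-v],b-a,rcond=None)[0]
    p,q=a+u*s[0],b+v*s[1];return (p+q)/2,np.linalg.norm(p-q)
def proj(m,X):
    R=np.array(m["R"]);c=R@np.array(X)+np.array(m["t"]);p=c[:2]/c[2]
    p=p*(1+m["k1"]*(p@p));K=m["intrinsics"];return K[:2,:2]@p+K[:2,2]
E
python3 - <<'E'
from h import *
for n,box in [("scene",(220,130,460,280)),("side",(200,130,400,370))]:
    im=cv2.imread(f"pics/{n}0.png");m=bot.camera_model(n)
    x0,y0,x1,y1=box
    hsv=cv2.cvtColor(im,cv2.COLOR_BGR2HSV)
    # lid: dark reddish
    mk=((hsv[...,0]<12)&(hsv[...,1]>110)&(hsv[...,2]<170)).astype(np.uint8)*255
    o=np.zeros_like(mk);o[y0:y1,x0:x1]=mk[y0:y1,x0:x1]
    o=cv2.morphologyEx(o,cv2.MORPH_OPEN,np.ones((3,3)))
    cs=cv2.findContours(o,0,2)[0];c=max(cs,key=cv2.contourArea)
    for e in range(3,20):
        q=cv2.approxPolyDP(cv2.convexHull(c),e,True)
        if len(q)<=4:break
    print(n,cv2.contourArea(c))
    for p in q[:,0]: print(p,onz(m,p.astype(float),.112).round(4))
    g=((hsv[...,1]<70)).astype(np.uint8)*255
    o=np.zeros_like(g);o[y0:y1,x0:x1]=g[y0:y1,x0:x1]
    for c in cv2.findContours(o,0,2)[0]:
        if cv2.contourArea(c)>25:print("grey",cv2.boundingRect(c),cv2.contourArea(c))
a=cv2.resize(cv2.imread("pics/scene0.png")[140:280,230:460],None,fx=3.4,fy=3.4,interpolation=2)
cv2.imwrite("pics/c1.png",a)
a=cv2.resize(cv2.imread("pics/side0.png")[140:370,200:400],None,fx=2.6,fy=2.6,interpolation=2)
cv2.imwrite("pics/c2.png",a)
E
```

```text
Traceback (most recent call last):
ValueError: max() iterable argument is empty
```

```bash
python3 - <<'E'
from h import *
for n,box,s in [("scene",(220,130,460,280),(330,213)),("side",(200,130,400,370),(305,185))]:
    im=cv2.imread(f"pics/{n}0.png");m=bot.camera_model(n)
    x0,y0,x1,y1=box
    hsv=cv2.cvtColor(im,cv2.COLOR_BGR2HSV)
    lab=cv2.cvtColor(cv2.GaussianBlur(im,(3,3),0),cv2.COLOR_BGR2LAB).astype(float)
    ref=lab[s[1]-5:s[1]+6,s[0]-8:s[0]+9].mean((0,1))
    print(n,hsv[s[1],s[0]],ref, hsv[290,240])
    mk=(np.linalg.norm(lab-ref,axis=2)<28).astype(np.uint8)*255
    o=np.zeros_like(mk);o[y0:y1,x0:x1]=mk[y0:y1,x0:x1]
    o=cv2.morphologyEx(o,cv2.MORPH_OPEN,np.ones((3,3)))
    cs=cv2.findContours(o,0,2)[0];c=max(cs,key=cv2.contourArea)
    for e in range(3,20):
        q=cv2.approxPolyDP(cv2.convexHull(c),e,True)
        if len(q)<=4:break
    print(n,cv2.contourArea(c))
    for p in q[:,0]: print(p,onz(m,p.astype(float),.112).round(4))
    g=((hsv[...,1]<85)).astype(np.uint8)*255
    o=np.zeros_like(g);o[y0:y1,x0:x1]=g[y0:y1,x0:x1]
    for c in cv2.findContours(o,0,2)[0]:
        if cv2.contourArea(c)>25:print("grey",cv2.boundingRect(c),cv2.contourArea(c))
a=cv2.resize(cv2.imread("pics/scene0.png")[140:280,230:460],None,fx=3.4,fy=3.4,interpolation=2)
cv2.imwrite("pics/c1.png",a)
a=cv2.resize(cv2.imread("pics/side0.png")[140:370,200:400],None,fx=2.6,fy=2.6,interpolation=2)
cv2.imwrite("pics/c2.png",a)
E
```

```text
scene [ 12 161  95] [ 73.21390374 140.05882353 149.3315508 ] [ 19 122 148]
scene 7810.5
[362 178] [0.4899 0.1323 0.112 ]
[387 238] [0.7223 0.066  0.112 ]
[287 275] [ 0.7062 -0.214   0.112 ]
[264 207] [ 0.4664 -0.1804  0.112 ]
grey (331, 273, 40, 7) 153.0
grey (239, 215, 153, 62) 2603.5
grey (303, 180, 14, 12) 86.5
grey (418, 179, 32, 37) 849.0
grey (393, 155, 15, 22) 231.5
grey (415, 154, 11, 16) 96.5
grey (382, 148, 9, 15) 91.0
grey (240, 130, 53, 23) 946.0
side [ 15 178 113] [ 92.23529412 141.59358289 157.37433155] [18 80 80]
side 4025.0
[353 159] [ 0.4623 -0.1712  0.112 ]
[312 221] [0.4823 0.1379 0.112 ]
[254 204] [0.6536 0.1284 0.112 ]
[302 147] [ 0.638  -0.1811  0.112 ]
grey (281, 329, 15, 24) 264.5
grey (333, 309, 15, 23) 235.0
grey (295, 291, 21, 33) 506.0
grey (214, 256, 48, 49) 1481.5
grey (253, 157, 109, 93) 2292.5
grey (364, 130, 19, 18) 247.0
grey (200, 130, 66, 54) 2510.5
```

View pics/c1.png

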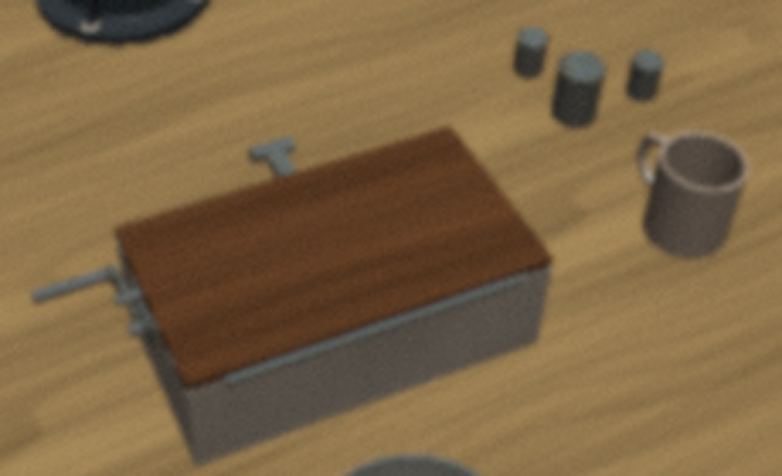

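View pics/c2.png

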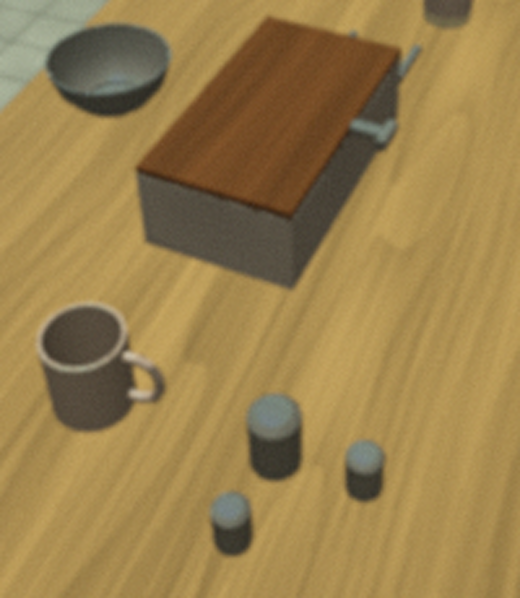

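The crops show the lid corners, the handle T at scene (310,184) and side (349,190), the bar tip at scene (240,227) and side (360,158), and the big shaker as the middle of the three cylinders.

```bash
python3 - <<'E'
from h import *
S=bot.camera_model("scene");D=bot.camera_model("side")
# model corners in chest frame at lid top: FR FL BL BR
M=np.array([[-.09,-.16],[-.09,.16],[.09,.16],[.09,-.16]])
sc=[(264.7,207.6),(362.4,177.4),(392,216.5),(285.9,252.9)];sd=[(353.8,158.8),(311.5,222.3),(253,204.6),(303,146.5)]
P=[onz(S,p,.112)[:2] for p in sc];Q=[onz(D,p,.112)[:2] for p in sd]
def fit(A,B):
    a,b=A-A.mean(0),B-B.mean(0);th=np.arctan2((a[:,0]*b[:,1]-a[:,1]*b[:,0]).sum(),(a*b).sum())
    R=np.array([[np.cos(th),-np.sin(th)],[np.sin(th),np.cos(th)]]);t=B.mean(0)-R@A.mean(0)
    return th,t,np.linalg.norm(A@R.T+t-B,axis=1)
for n,B,A in [("scene",np.array(P),M),("side",np.array(Q),M),("both",np.array(P+Q),np.r_[M,M])]:
    th,t,r=fit(A,B);print(n,np.degrees(th).round(2),t.round(4),(r*1e3).round(1))
c,s=np.cos(th),np.sin(th);W=lambda x,y,z:np.array([t[0]+c*x-s*y,t[1]+s*x+c*y,z])
print("hinge",W(.09,0,.1),"handle pred",W(-.13,0,.106))
print("handle tri",two(S,(310.3,183.8),D,(349.2,190)), onz(S,(310.3,183.8),.11),onz(D,(349.2,190),.11))
print("bar tip tri",two(S,(240,227.3),D,(360.4,158.5)))
print("shaker tri",two(S,(400.3,165.8),D,(305.3,307.2)),onz(S,(400.3,165.8),.036),onz(D,(305.3,307.2),.036))
for k,(a,b) in dict(s1=((386.3,155.2),(340.3,320.3)),s2=((420.3,161.8),(288.3,340.8)),mug=((434,197),(234,281))).items():print(k,two(S,a,D,b))
E
```

```text
scene -3.66 [ 0.5667 -0.0282] [3.9 2.6 4.3 4.4]
side -3.69 [ 0.5583 -0.0209] [2.7 3.5 3.7 2.2]
both -3.67 [ 0.5625 -0.0245] [7.2 8.  8.  2.  5.8 2.3 7.9 7.7]
hinge [ 0.65227892 -0.03030046  0.1       ] handle pred [ 0.43273094 -0.0162049   0.106     ]
handle tri (array([ 0.43207333, -0.01950257,  0.1077465 ]), np.float64(0.006368888067068388)) [ 0.43795199 -0.01943652  0.11      ] [ 0.42956062 -0.02023533  0.11      ]
bar tip tri (array([ 0.45928417, -0.25880808,  0.05857423]), np.float64(0.0008591063159377213))
shaker tri (array([0.42490196, 0.33638582, 0.03399557]), np.float64(0.0008793234438527599)) [0.42714372 0.33490853 0.036     ] [0.42402927 0.33736339 0.036     ]
s1 (array([0.34112712, 0.33537062, 0.02314882]), np.float64(0.0020852657616842367))
s2 (array([0.43084727, 0.42181171, 0.02404189]), np.float64(0.000670187287127689))
mug (array([0.61047891, 0.33213393, 0.04433156]), np.float64(0.00010260983153636864))
```

```bash
cat >> h.py <<'E'
from scipy.spatial.transform import Rotation as Ro
TH=np.radians(-3.67)
def down(yaw): # tool y at world yaw (deg), z down
    a=np.radians(yaw);y=np.array([np.cos(a),np.sin(a),0]);z=np.array([0,0,-1.]);return np.c_[np.cross(y,z),y,z]
def rows(targets,yaw=None,first=None):
    s=bot.read_state();p,R=np.array(s["position"]),np.array(s["tcp_rot"])
    Rt=R if yaw is None else down(yaw)
    rv=Ro.from_matrix(R.T@Rt).as_rotvec(degrees=True)
    print("t",round(s["time_s"],2),"p",p.round(4),"F",np.array(s["force"]).round(1),"open",round(s["opening"],3),"j",np.array(s["joint_positions"]).round(0))
    for T in targets:print((R.T@(np.array(T)-p)*100).round(2).tolist(),rv.round(1).tolist())
E
python3 - <<'E'
from h import *
rows([(.30,-.45,.27),(.425,-.02,.25)],-93.67)
S=bot.camera_model("scene");print("jar",onz(S,(174,238),.12))
E
```

```text
t 0.1 p [ 0.2642 -0.5656  0.1948] F [-0.3 -0.6 -0.3] open 0.996 j [-75.  30.  82.  -0.  68. -10.]
[8.13, -8.98, -7.5] [-0.1, 0.0, 28.7]
[37.65, -42.65, -5.43] [-0.1, 0.0, 28.7]
jar [ 0.47032744 -0.43330606  0.12      ]
```

Call:
apply_moves(steps=[[[3, -3, -4, 0, 0, 5, 1], [8, -9, -7.5, -0.1, 0, 15, 1], [12, -13, -7, -0.1, 0, 22, 1], [16, -18, -7, -0.1, 0, 28.7, 1], [20, -22.5, -6, -0.1, 0, 28.7, 1], [24, -27, -6, -0.1, 0, 28.7, 1], [28, -32, -5.4, -0.1, 0, 28.7, 1], [32, -37, -5.4, -0.1, 0, 28.7, 1], [37.6, -42.6, -5.4, -0.1, 0, 28.7, 1], [37.6, -42.6, -5.4, -0.1, 0, 28.7, 1], [37.6, -42.6, -5.4, -0.1, 0, 28.7, 1], [37.6, -42.6, -5.4, -0.1, 0, 28.7, 1], [37.6, -42.6, -5.4, -0.1, 0, 28.7, 1]]])

```text
time_s: 1.72
position: [0.4246, -0.0223, 0.2496]
tcp_rot: [[0.998, -0.066, -0.0], [-0.066, -0.998, -0.002], [0.0, 0.002, -1.0]]
force: [0.2, -0.8, 0.1]
opening: 0.999
grasp_force: 0.0
```

```bash
python3 - <<'E'
from h import *
rows([(.425,-.02,.25)],-93.67)
m=bot.camera_model("wrist");np.savez("pics/w1.npz",**{k:np.array(v) for k,v in m.items()})
cv2.imwrite("pics/w1.png",bot.capture("wrist"))
print(-m["R"].T@m["t"],m["R"][2],[proj(m,X).round(0) for X in [(.4327,-.0162,.106),(.652,-.03,.1)]])
E
```

```text
t 1.73 p [ 0.4246 -0.0223  0.2496] F [ 0.2 -0.8  0.1] open 0.999 j [-18.  10. 105.  -0.  65.  76.]
[0.02, -0.24, -0.04] [0.1, -0.0, -0.1]
[ 0.50027031 -0.02669663  0.43842311] [-0.27553251  0.01608891 -0.96115711] [array([306., 176.]), array([304., -42.])]
```

View pics/w1.png

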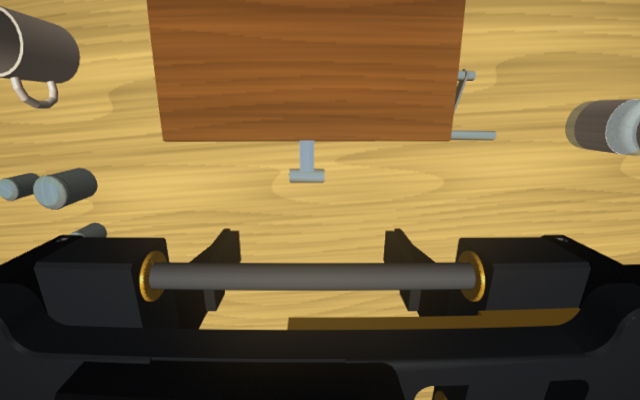

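The wrist view shows the handle crosspiece centred at (307,176), the lid front corners at (163,140) and (452,140), and the bar from (452,136) to (496,135). The prediction matches.

```bash
python3 - <<'E'
from h import *
m=dict(np.load("pics/w1.npz"))
H=onz(m,(306.8,176),.107);FL=onz(m,(163,140.5),.112);FR=onz(m,(452,140.5),.112);T=onz(m,(496,135),.0615);T0=onz(m,(454,135.5),.0615)
th=np.arctan2(*(FL-FR)[[1,0]])-np.pi/2
print("H",H,"FL",FL,"FR",FR,"w",np.linalg.norm(FL-FR),"yaw",np.degrees(th),"tip",T,T0,"baryaw",np.degrees(np.arctan2(*(T0-T)[[1,0]]))-90)
mid=(FL+FR)/2;c,s=np.cos(TH),np.sin(TH)
for nm,P in (("H",H),("tip",T),("mid",mid)):
    d=P[:2]-H[:2];print(nm,c*d[0]+s*d[1],-s*d[0]+c*d[1])
print("sh top",onz(m,(50,190),.072))
rows([(H[0],H[1],.14),(H[0],H[1],.098)],-93.67)
E
```

```text
H [ 0.43290993 -0.01721676  0.107     ] FL [0.48461678 0.13829404 0.112     ] FR [ 0.46340543 -0.18023774  0.112     ] w 0.3192372432776851 yaw -3.8097586058284194 tip [ 0.46147005 -0.26126966  0.0615    ] [ 0.46386664 -0.20622597  0.0615    ] baryaw -2.493069295685004
H 0.0 0.0
tip 0.04412332716375662 -0.24172429124223335
mid 0.04125725125379693 -0.0011165113102567957
sh top [0.43080541 0.32657589 0.072     ]
t 1.77 p [ 0.4247 -0.0223  0.2496] F [-0.1 -0.1 -1.2] open 1.002 j [-18.  10. 105.  -0.  65.  76.]
[0.78, -0.59, 10.96] [0.1, -0.0, -0.1]
[0.78, -0.59, 15.16] [0.1, -0.0, -0.1]
```

Call:
apply_moves(steps=[[[0.8, -0.6, 5, 0, 0, 0, 1], [0.8, -0.6, 10, 0, 0, 0, 0.5], [0.8, -0.6, 13, 0, 0, 0, 0.3], [0.8, -0.6, 15.1, 0, 0, 0, 0.3], [0.8, -0.6, 15.1, 0, 0, 0, 0.2], [0.8, -0.6, 15.1, 0, 0, 0, -1], [0.8, -0.6, 15.1, 0, 0, 0, -1], [0.8, -0.6, 15.1, 0, 0, 0, -1], [0.8, -0.6, 15.1, 0, 0, 0, -1], [0.8, -0.6, 15.1, 0, 0, 0, -1]]])

```text
time_s: 3.02
position: [0.4334, -0.016, 0.0989]
tcp_rot: [[0.998, -0.064, 0.001], [-0.064, -0.998, -0.002], [0.001, 0.002, -1.0]]
force: [-0.8, -0.0, 0.5]
opening: 0.121
grasp_force: 0.0
```

```bash
python3 - <<'E'
from h import *
rows([])
E
```

```text
t 3.02 p [ 0.4334 -0.016   0.0989] F [-0.8 -0.   0.5] open 0.121 j [-17.  26. 114.  -0.  40.  77.]
```

```bash
python3 - <<'E'
from h import *
a=bot.capture("wrist");b=bot.capture("side")[130:260,270:430];c=bot.capture("scene")[120:260,230:400]
b=cv2.resize(b,(400,325));c=cv2.resize(c,(390,325))
a=cv2.resize(a[140:310],(790,210))
cv2.imwrite("pics/w2.png",np.vstack([a,np.hstack([b,c])]))
rows([])
E
```

```text
t 3.17 p [ 0.4333 -0.016   0.0987] F [-0.1 -0.2 -0.2] open 0.028 j [-17.  26. 114.  -0.  40.  77.]
```

View pics/w2.png

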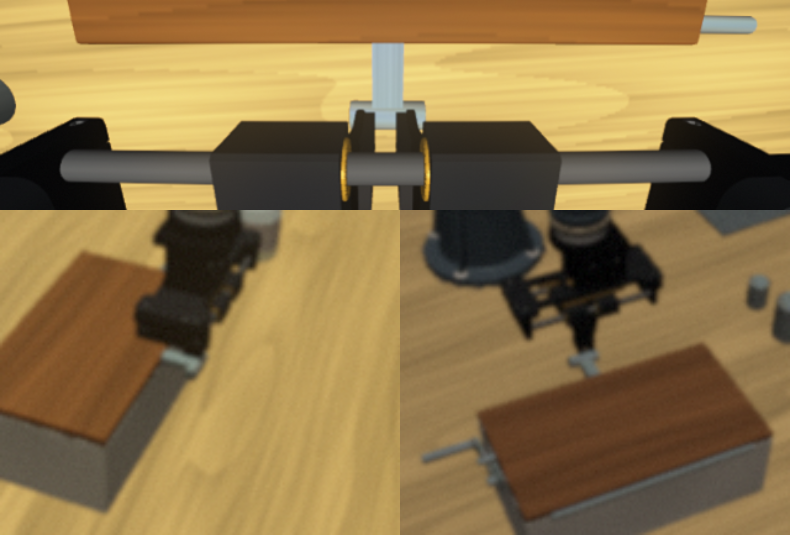

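```bash
python3 - <<'E'
from h import *
m=bot.camera_model("wrist");s=bot.read_state()
p,R=s["position"],s["tcp_rot"]
for n,X in dict(H=(.4329,-.0167,.106),tcp=p,grasp=p-R[:,2]*.008,tip=p+R[:,2]*.011).items():print(n,proj(m,X).round(1))
print(-m["R"].T@m["t"])
m1=dict(np.load("pics/w1.npz"))
print("tri",two(m1,(306.8,176),m,(314,231.6)))
for a,b in [((163,140.5),(78/1.234,140+43/1.234)),((452,140.5),(698/1.234,140+43/1.234))]: print("lid corner tri",two(m1,a,m,b))
S=bot.camera_model("scene");print("scene",proj(S,p+R[:,2]*.011),proj(S,(.4329,-.0167,.106)))
E
```

```text
H [313.3 233.6]
tcp [312.1 229. ]
grasp [312.1 233.5]
tip [312.1 223.3]
[ 0.50887729 -0.02021736  0.28757419]
tri (array([ 0.4311379 , -0.01704378,  0.09825582]), np.float64(0.00015449945373802876))
lid corner tri (array([0.48421018, 0.13962494, 0.10921973]), np.float64(0.0005647427619706694))
lid corner tri (array([ 0.46271165, -0.18280051,  0.10649698]), np.float64(0.0001532878626684157))
scene [310.81859181 187.87263736] [310.40732193 183.48962984]
```

```bash
python3 - <<'E'
from h import *
S=bot.camera_model("scene")
print(proj(S,(.2642,-.5656,.1838)),proj(S,(.2642,-.5656,.1948)))
for q in [(79,188),(114,170),(96.5,179)]:print(onz(S,q,.184))
a=bot.capture("wrist")[170:290,220:400];b=bot.capture("side")[140:220,310:400];c=bot.capture("scene")[140:220,270:370]
cv2.imwrite("pics/w3.png",np.vstack([cv2.resize(a,(780,300),interpolation=2)*1,np.hstack([cv2.resize(b,(340,300),interpolation=2),cv2.resize(c,(440,300),interpolation=2)])]))
rows([])
E
```

```text
[103.16910576 188.51316359] [101.48638481 185.57499073]
[ 0.23063163 -0.6257013   0.184     ]
[ 0.19515097 -0.53013326  0.184     ]
[ 0.21334299 -0.57901157  0.184     ]
t 3.33 p [ 0.4333 -0.016   0.0986] F [ 0.1 -0.3 -0.2] open 0.007 j [-17.  26. 114.  -0.  40.  77.]
```

View pics/w3.png

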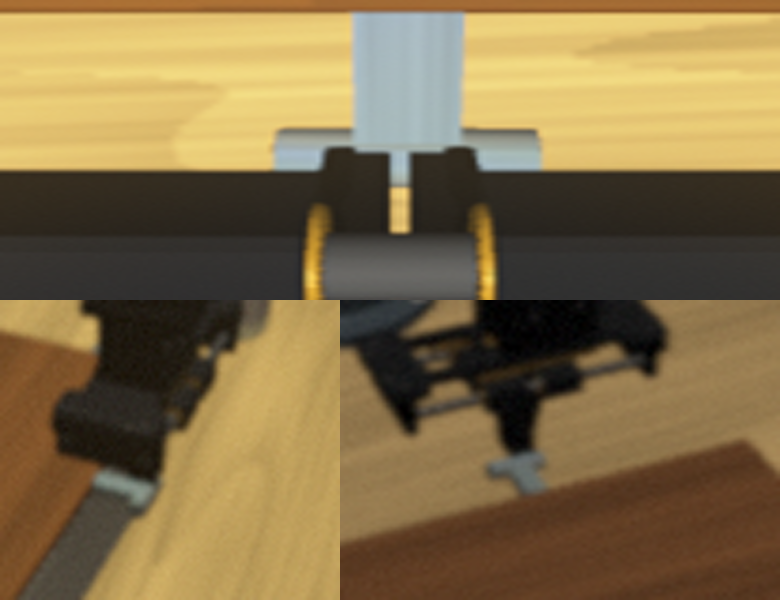

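The zoom shows the closed fingers ending just above the crosspiece, with the tips at scene (310.5,180.5) and side (351.5,187.5). They're higher than the reported TCP implies, so I'll measure that offset.

```bash
python3 - <<'E'
from h import *
S=bot.camera_model("scene");D=bot.camera_model("side")
print("tip",two(S,(310.5,180.5),D,(351.5,187.5)))
print("scene H",onz(S,(310.5,180.5),.118),"side",onz(D,(351.5,187.5),.118))
m=bot.camera_model("wrist")
# finger tips front edge/back edges: crop rows 148 -> 229
for z in (.088,.10,.11,.118,.13):print(z,onz(m,(220+400*180/780,170+148/2.5),z))
E
```

```text
tip (array([ 0.42702952, -0.0177891 ,  0.11809192]), np.float64(0.010220601763430452))
scene H [ 0.43287372 -0.01604989  0.118     ] side [ 0.42417624 -0.02356033  0.118     ]
0.088 [ 0.4288854  -0.01585974  0.088     ]
0.1 [ 0.43369694 -0.01612361  0.1       ]
0.11 [ 0.43770655 -0.01634349  0.11      ]
0.118 [ 0.44091424 -0.01651941  0.118     ]
0.13 [ 0.44572578 -0.01678327  0.13      ]
```

Three views agree on x, but the real fingertips are about 30 mm higher than reported, so reported z should be about 0.030 lower than nominal. I'll open, go down 3 cm and close again.

Call:
apply_moves(steps=[[[0, 0, -1, 0, 0, 0, 0.5], [0, 0, -1, 0, 0, 0, 0.5], [0, 0, -1, 0, 0, 0, 0.5], [0, 0, -1, 0, 0, 0, 0.5], [0, 0, -1, 0, 0, 0, 0.5], [0, 0, -1, 0, 0, 0, 0.5], [0, 0, 0.5, 0, 0, 0, 0.5], [0, 0, 1.5, 0, 0, 0, 0.5], [0, 0, 2.3, 0, 0, 0, 0.5], [0, 0, 3, 0, 0, 0, 0.5], [0, 0, 3, 0, 0, 0, -1], [0, 0, 3, 0, 0, 0, -1], [0, 0, 3, 0, 0, 0, -1], [0, 0, 3, 0, 0, 0, -1], [0, 0, 3, 0, 0, 0, -1], [0, 0, 3, 0, 0, 0, -1]]])

```text
time_s: 5.32
position: [0.4335, -0.0172, 0.0689]
tcp_rot: [[0.998, -0.063, 0.001], [-0.063, -0.998, -0.004], [0.001, 0.003, -1.0]]
force: [-1.5, -5.1, -0.2]
opening: 0.46
grasp_force: 30.0
```

```bash
python3 - <<'E'
from h import *
rows([])
E
```

```text
t 5.33 p [ 0.4335 -0.0172  0.0689] F [-1.5 -5.1 -0.2] open 0.46 j [-17.  29. 116.  -0.  35.  77.]
```

```bash
python3 - <<'E'
import numpy as np
r,a=22.008,.0273
for t in list(np.arange(.06,1.21,.06))+[1.22,1.24,1.26,1.27,1.28,1.285,1.29,1.295,1.3,1.305]:
    print(round(t,3),round(r*(np.cos(a)-np.cos(t+a)),2),round(-r*(np.sin(t+a)-np.sin(a)),2))
E
```

```text
0.06 0.08 -1.32
0.12 0.23 -2.63
0.18 0.46 -3.93
0.24 0.77 -5.21
0.3 1.16 -6.47
0.36 1.62 -7.71
0.42 2.16 -8.92
0.48 2.76 -10.09
0.54 3.44 -11.23
0.6 4.18 -12.32
0.66 4.99 -13.36
0.72 5.86 -14.36
0.78 6.78 -15.3
0.84 7.76 -16.18
0.9 8.8 -17.01
0.96 9.87 -17.77
1.02 11.0 -18.46
1.08 12.16 -19.09
1.14 13.36 -19.64
1.2 14.59 -20.12
1.22 15.0 -20.27
1.24 15.42 -20.4
1.26 15.84 -20.53
1.27 16.06 -20.59
1.28 16.27 -20.65
1.285 16.37 -20.68
1.29 16.48 -20.7
1.295 16.59 -20.73
1.3 16.69 -20.76
1.305 16.8 -20.78
```

Call:
apply_moves(steps=[[[0.08, 0, -1.32, 0, 0, 0, -1], [0.23, 0, -2.63, 0, 0, 0, -1], [0.46, 0, -3.93, 0, 0, 0, -1], [0.77, 0, -5.21, 0, 0, 0, -1], [1.16, 0, -6.47, 0, 0, 0, -1], [1.62, 0, -7.71, 0, 0, 0, -1], [2.16, 0, -8.92, 0, 0, 0, -1], [2.76, 0, -10.09, 0, 0, 0, -1], [3.44, 0, -11.23, 0, 0, 0, -1], [4.18, 0, -12.32, 0, 0, 0, -1], [4.99, 0, -13.36, 0, 0, 0, -1], [5.86, 0, -14.36, 0, 0, 0, -1], [6.78, 0, -15.3, 0, 0, 0, -1], [7.76, 0, -16.18, 0, 0, 0, -1], [8.8, 0, -17.01, 0, 0, 0, -1], [9.87, 0, -17.77, 0, 0, 0, -1], [11, 0, -18.46, 0, 0, 0, -1], [12.16, 0, -19.09, 0, 0, 0, -1], [13.36, 0, -19.64, 0, 0, 0, -1], [14.59, 0, -20.12, 0, 0, 0, -1]]])

```text
time_s: 7.82
position: [0.5754, -0.0265, 0.2697]
tcp_rot: [[0.998, -0.064, -0.008], [-0.064, -0.998, -0.005], [-0.008, 0.005, -1.0]]
force: [-5.2, -5.3, 1.7]
opening: 0.457
grasp_force: 30.0
```

```bash
cat >> h.py <<'E'
def lid(p0=(.4335,-.0172,.0689)):
    # lid angle from handle shift since shut
    s=bot.read_state();d=np.array(s["position"])-np.array(p0);u=d[0]*np.cos(TH)+d[1]*np.sin(TH)
    a=np.arctan2(d[2]+.006,.22-u);print("lid est",round(a-.0273,4),"r",round(np.hypot(d[2]+.006,.22-u),4),"F",np.array(s["force"]).round(1),"open",round(s["opening"],3),"lat",(-d[0]*np.sin(TH)+d[1]*np.cos(TH)).round(4),"t",s["time_s"])
E
python3 - <<'E'
from h import *
lid();m=bot.camera_model("wrist")
rows([])
E
```

```text
lid est 1.184 r 0.221 F [-5.2 -5.3  1.7] open 0.457 lat -0.0002 t 7.825
t 7.83 p [ 0.5754 -0.0265  0.2697] F [-5.2 -5.3  1.7] open 0.457 j [-14.  22.  84.  -0.  75.  80.]
```

Call:
apply_moves(steps=[[[0.41, 0, -0.15, 0, 0, 0, -1], [0.83, 0, -0.28, 0, 0, 0, -1], [1.25, 0, -0.41, 0, 0, 0, -1], [1.47, 0, -0.47, 0, 0, 0, -1], [1.68, 0, -0.53, 0, 0, 0, -1], [1.68, 0, -0.53, 0, 0, 0, -1]]])

```text
time_s: 8.57
position: [0.5931, -0.0277, 0.2756]
tcp_rot: [[0.998, -0.064, -0.005], [-0.064, -0.998, -0.005], [-0.005, 0.005, -1.0]]
force: [-4.1, -3.8, 3.6]
opening: 0.453
grasp_force: 30.0
```

```bash
python3 - <<'E'
from h import *
lid()
E
```

```text
lid est 1.2681 r 0.221 F [-4.1 -3.8  3.6] open 0.453 lat -0.0003 t 8.575
```

Call:
apply_moves(steps=[[[0.1, 0, -0.03, 0, 0, 0, -1], [0.2, 0, -0.05, 0, 0, 0, -1], [0.3, 0, -0.08, 0, 0, 0, -1], [0.3, 0, -0.08, 0, 0, 0, -1]]])

```text
time_s: 9.07
position: [0.5959, -0.0279, 0.2764]
tcp_rot: [[0.998, -0.064, -0.005], [-0.064, -0.998, -0.005], [-0.005, 0.005, -1.0]]
force: [-4.7, -4.1, 3.3]
opening: 0.458
grasp_force: 30.0
```

```bash
python3 - <<'E'
from h import *
lid()
E
```

```text
lid est 1.2816 r 0.221 F [-4.7 -4.1  3.3] open 0.458 lat -0.0003 t 9.075
```

Call:
apply_moves(steps=[[[0.1, 0, -0.03, 0, 0, 0, -1], [0.2, 0, -0.05, 0, 0, 0, -1], [0.2, 0, -0.05, 0, 0, 0, -1]]])

```text
time_s: 9.45
position: [0.5981, -0.028, 0.277]
tcp_rot: [[0.998, -0.064, -0.005], [-0.064, -0.998, -0.005], [-0.005, 0.005, -1.0]]
force: [-4.8, -4.8, 3.6]
opening: 0.455
grasp_force: 30.0
```

```bash
python3 - <<'E'
from h import *
lid()
E
```

```text
lid est 1.2918 r 0.221 F [-4.8 -4.8  3.6] open 0.455 lat -0.0003 t 9.45
```

Call:
apply_moves(steps=[[[0.07, 0, -0.02, 0, 0, 0, -1], [0.13, 0, -0.03, 0, 0, 0, -1], [0.13, 0, -0.03, 0, 0, 0, -1]]])

```text
time_s: 9.82
position: [0.5995, -0.0281, 0.2773]
tcp_rot: [[0.998, -0.064, -0.005], [-0.064, -0.998, -0.005], [-0.004, 0.005, -1.0]]
force: [-4.8, -4.0, 3.7]
opening: 0.456
grasp_force: 30.0
```

```bash
python3 - <<'E'
from h import *
lid()
b=bot.capture("side")[60:220,220:400];c=bot.capture("scene")[60:300,200:420]
cv2.imwrite("pics/l1.png",np.hstack([cv2.resize(b,(400,400),interpolation=2),cv2.resize(c,(400,400),interpolation=2)]))
E
```

```text
lid est 1.2982 r 0.221 F [-4.8 -4.   3.7] open 0.456 lat -0.0003 t 9.825
```

Call:
apply_moves(steps=[[[0.07, 0, -0.02, 0, 0, 0, -1], [0.1, 0, -0.03, 0, 0, 0, -1], [0.1, 0, -0.03, 0, 0, 0, -1]]])

```text
time_s: 10.3
position: [0.6006, -0.0282, 0.2776]
tcp_rot: [[0.998, -0.064, -0.004], [-0.064, -0.998, -0.005], [-0.004, 0.005, -1.0]]
force: [-4.5, -3.8, 3.1]
opening: 0.454
grasp_force: 30.0
```

```bash
python3 - <<'E'
from h import *
lid()
E
```

```text
lid est 1.3037 r 0.221 F [-4.5 -3.8  3.1] open 0.454 lat -0.0003 t 10.3
```

Call:
apply_moves(steps=[[[-0.2, 0, 0.05, 0, 0, 0, -1], [-0.4, 0, 0.1, 0, 0, 0, -1], [-0.6, 0, 0.16, 0, 0, 0, -1], [-0.75, 0, 0.2, 0, 0, 0, -1], [-0.75, 0, 0.2, 0, 0, 0, -1]]])

```text
time_s: 10.92
position: [0.5939, -0.0278, 0.2757]
tcp_rot: [[0.998, -0.064, -0.002], [-0.064, -0.998, -0.005], [-0.002, 0.005, -1.0]]
force: [-3.3, -4.1, 1.9]
opening: 0.456
grasp_force: 30.0
```

```bash
python3 - <<'E'
from h import *
lid()
E
```

```text
lid est 1.272 r 0.2209 F [-3.3 -4.1  1.9] open 0.456 lat -0.0003 t 10.925
```

Call:
apply_moves(steps=[[[-0.15, 0, 0.04, 0, 0, 0, -1], [-0.3, 0, 0.09, 0, 0, 0, -1], [-0.3, 0, 0.09, 0, 0, 0, -1]]])

```text
time_s: 11.3
position: [0.5914, -0.0276, 0.275]
tcp_rot: [[0.998, -0.064, -0.001], [-0.064, -0.998, -0.005], [-0.001, 0.005, -1.0]]
force: [-2.6, -4.9, 1.5]
opening: 0.457
grasp_force: 30.0
```

```bash
python3 - <<'E'
from h import *
lid()
S=bot.camera_model("scene");D=bot.camera_model("side")
c,s=np.cos(TH),np.sin(TH)
W=lambda x,y,z:np.array([.5627+c*x-s*y,-.0252+s*x+c*y,z])
ims=[]
for m,n in((S,"scene"),(D,"side")):
    im=bot.capture(n)
    f=4;o=proj(m,W(.03,-.2,.14)).astype(int)-[50,62];im=cv2.resize(im[o[1]:o[1]+130,o[0]:o[0]+98],None,fx=f,fy=f,interpolation=2)
    for a,col in((2.19,(0,0,255)),(1.85,(255,0,0))):
        for y in(-.175,-.239):
            p=(proj(m,W(-.0117-.077*np.cos(a),y,.07+.077*np.sin(a)))-o)*f;cv2.circle(im,tuple(p.astype(int).tolist()),3,col,-1)
    ims.append(im)
cv2.imwrite("pics/l2.png",np.hstack(ims))
E
```

```text
lid est 1.2601 r 0.2209 F [-2.6 -4.9  1.5] open 0.457 lat -0.0003 t 11.3
```

View pics/l2.png

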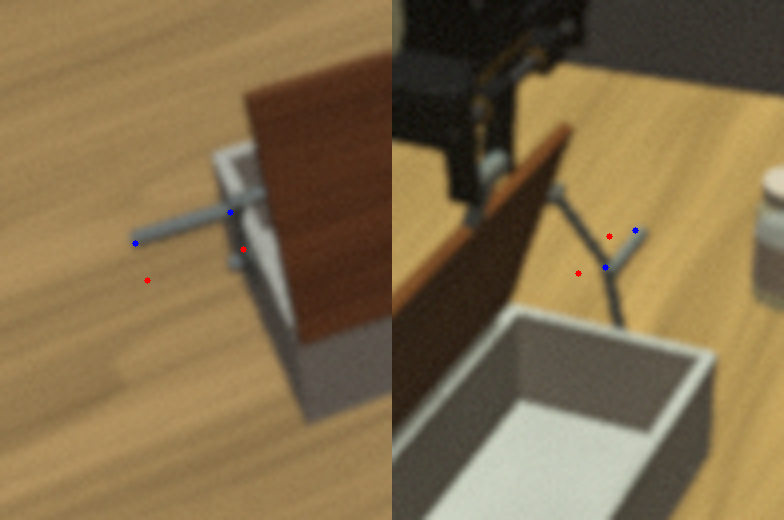

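The stay isn't locked yet: the knee is still on the front side, with the bar near the 1.85 rad marks. My lid estimate reads about 0.02 too high, so I'll go on until the stay snaps or pulls tight.

Call:
apply_moves(steps=[[[0.3, 0, -0.09, 0, 0, 0, -1], [0.6, 0, -0.17, 0, 0, 0, -1], [0.9, 0, -0.26, 0, 0, 0, -1], [1.1, 0, -0.31, 0, 0, 0, -1], [1.15, 0, -0.32, 0, 0, 0, -1], [1.15, 0, -0.32, 0, 0, 0, -1]]])

```text
time_s: 12.15
position: [0.6012, -0.0282, 0.2777]
tcp_rot: [[0.998, -0.064, -0.006], [-0.064, -0.998, -0.005], [-0.005, 0.005, -1.0]]
force: [-6.7, -4.6, 5.3]
opening: 0.456
grasp_force: 30.0
```

```bash
python3 - <<'E'
from h import *
lid()
E
```

```text
lid est 1.3064 r 0.221 F [-6.7 -4.6  5.3] open 0.456 lat -0.0003 t 12.15
```

Call:
apply_moves(steps=[[[0.1, 0, -0.03, 0, 0, 0, -1], [0.1, 0, -0.03, 0, 0, 0, -1]]])

```text
time_s: 12.4
position: [0.6012, -0.0282, 0.2777]
tcp_rot: [[0.998, -0.064, -0.008], [-0.064, -0.998, -0.005], [-0.007, 0.005, -1.0]]
force: [-7.2, -4.8, 4.1]
opening: 0.454
grasp_force: 30.0
```

```bash
python3 - <<'E'
from h import *
lid()
E
```

```text
lid est 1.3065 r 0.221 F [-7.2 -4.8  4.1] open 0.454 lat -0.0003 t 12.4
```

```bash
cat >> h.py <<'E'
c_,s_=np.cos(TH),np.sin(TH)
W=lambda x,y,z:np.array([.5627+c_*x-s_*y,-.0252+s_*x+c_*y,z])
def bar(n="scene"):
    m=bot.camera_model(n);sat=cv2.GaussianBlur(cv2.cvtColor(bot.capture(n),cv2.COLOR_BGR2HSV)[...,1],(3,3),0)
    A=np.arange(-.2,2.4,.05);v=[]
    for a in A:
        q=[proj(m,W(-.0117-.077*np.cos(a),y,.07+.077*np.sin(a))).round().astype(int) for y in np.linspace(-.195,-.237,9)]
        v.append(np.mean([sat[p[1],p[0]] for p in q]))
    v=np.array(v);k=v.argsort()[:4];print(n,"bar phi",[(round(A[i],2),int(v[i])) for i in sorted(k)],"median",int(np.median(v)))
E
python3 - <<'E'
from h import *
bar();bar("side");lid()
E
```

```text
scene bar phi [(np.float64(2.05), 90), (np.float64(2.1), 29), (np.float64(2.15), 19), (np.float64(2.2), 67)] median 119
side bar phi [(np.float64(2.1), 53), (np.float64(2.15), 44), (np.float64(2.2), 46), (np.float64(2.25), 49)] median 132
lid est 1.3065 r 0.221 F [-8.1 -4.9  5. ] open 0.456 lat -0.0003 t 12.5
```

The bar is now past straight, at about 2.15 rad, so the stay is over centre. I'll back off and check that it holds.

Call:
apply_moves(steps=[[[-0.2, 0, 0.06, 0, 0, 0, -1], [-0.4, 0, 0.12, 0, 0, 0, -1], [-0.6, 0, 0.17, 0, 0, 0, -1], [-0.8, 0, 0.22, 0, 0, 0, -1], [-0.8, 0, 0.22, 0, 0, 0, -1], [-0.8, 0, 0.22, 0, 0, 0, -1]]])

```text
time_s: 13.25
position: [0.5972, -0.028, 0.2766]
tcp_rot: [[0.998, -0.064, 0.002], [-0.064, -0.998, -0.005], [0.002, 0.005, -1.0]]
force: [-1.9, -5.0, 3.8]
opening: 0.45
grasp_force: 30.0
```

```bash
python3 - <<'E'
from h import *
lid();bar();bar("side")
E
```

```text
lid est 1.2874 r 0.221 F [-1.9 -5.   3.8] open 0.45 lat -0.0003 t 13.25
scene bar phi [(np.float64(2.1), 89), (np.float64(2.15), 38), (np.float64(2.2), 17), (np.float64(2.25), 49)] median 119
side bar phi [(np.float64(2.2), 46), (np.float64(2.25), 43), (np.float64(2.3), 46), (np.float64(2.35), 52)] median 132
```

Call:
apply_moves(steps=[[[0, 0, 0, 0, 0, 0, 0.3], [0, 0, 0, 0, 0, 0, 0.3], [0, 0, 0, 0, 0, 0, 0.3], [0, 0, -1, 0, 0, 0, 0.4], [0, 0, -3, 0, 0, 0, 0.5], [0, 0, -6, 0, 0, 0, 0.8], [0, 0, -8, 0, 0, 0, 1], [0, 0, -8, 0, 0, 0, 1]]])

```text
time_s: 14.35
position: [0.5981, -0.0261, 0.358]
tcp_rot: [[0.998, -0.064, 0.005], [-0.064, -0.998, -0.003], [0.006, 0.002, -1.0]]
force: [0.4, 0.3, 0.6]
opening: 0.965
grasp_force: 0.0
```

```bash
python3 - <<'E'
from h import *
bar()
rows([(.50,.14,.34),(.425,.336,.25)],45)
E
```

```text
scene bar phi [(np.float64(2.1), 89), (np.float64(2.15), 38), (np.float64(2.2), 17), (np.float64(2.25), 50)] median 120
t 14.4 p [ 0.5972 -0.026   0.3563] F [-0.4  0.5  0.3] open 0.978 j [-13.  20.  73.  -0.  86.  81.]
[-10.76, -15.94, 1.58] [0.2, 0.1, -138.7]
[-19.52, -35.04, 10.53] [0.2, 0.1, -138.7]
```

Call:
apply_moves(steps=[[[-1.5, -3, 0, 0, 0, -10, 1], [-3, -6, 0, 0, 0, -20, 1], [-4.5, -9, 0, 0, 0, -30, 1], [-6, -12, 0, 0, 0, -40, 1], [-8, -15, 1, 0, 0, -50, 1], [-10, -18, 2, 0, 0, -60, 1], [-12, -21, 3, 0, 0, -70, 1], [-14, -24, 5, 0, 0, -80, 1], [-16, -27, 7, 0, 0, -90, 1], [-17, -30, 8, 0, 0, -100, 1], [-18, -33, 9, 0, 0, -110, 1], [-19.5, -35, 10.5, 0, 0, -120, 1], [-19.5, -35, 10.5, 0, 0, -130, 1], [-19.5, -35, 10.5, 0, 0, -138.7, 1], [-19.5, -35, 10.5, 0, 0, -138.7, 1], [-19.5, -35, 10.5, 0, 0, -138.7, 1], [-19.5, -35, 10.5, 0, 0, -138.7, 1]]])

```text
time_s: 16.52
position: [0.4247, 0.3354, 0.2497]
tcp_rot: [[-0.706, 0.708, -0.0], [0.708, 0.706, -0.002], [-0.001, -0.001, -1.0]]
force: [-0.1, 0.3, 0.9]
opening: 1.003
grasp_force: 0.0
```

```bash
python3 - <<'E'
from h import *
rows([(.425,.336,.25)],45)
m=bot.camera_model("wrist");im=bot.capture("wrist");cv2.imwrite("pics/s1.png",im)
np.savez("pics/s1.npz",**{k:np.array(v) for k,v in m.items()})
print(proj(m,(.4255,.336,.072)),proj(m,(.4255,.336,0)),proj(m,(.341,.335,.046)),proj(m,(.431,.422,.046)))
E
```

```text
t 16.52 p [0.4247 0.3354 0.2497] F [-0.1  0.3  0.9] open 1.003 j [ 27.  20.  90.  -0.  70. -18.]
[0.02, 0.07, -0.03] [-0.1, 0.1, -0.1]
[312.66344455 176.39060535] [312.59782598 166.60770069] [266.17251716 127.87488378] [362.28066891 129.46668428]
```

View pics/s1.png

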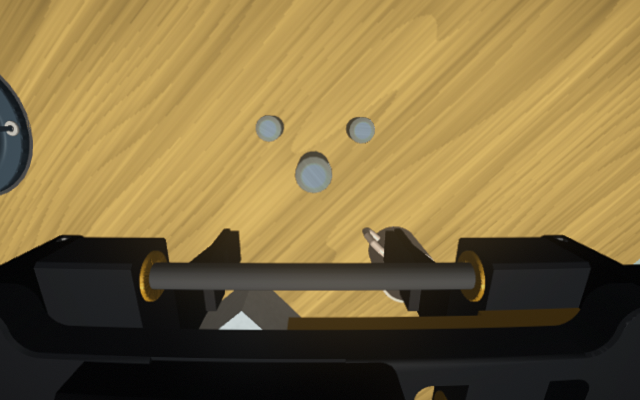

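The wrist view shows the shaker top at (313.5,175), within 1.5 px of the prediction, with the small ones well clear at (269,128) and (361,130).

Call:
apply_moves(steps=[[[0.12, 0.07, 5, 0, 0, 0, 1], [0.12, 0.07, 10, 0, 0, 0, 1], [0.12, 0.07, 14, 0, 0, 0, 1], [0.12, 0.07, 17, 0, 0, 0, 1], [0.12, 0.07, 20, 0, 0, 0, 1], [0.12, 0.07, 22, 0, 0, 0, 1], [0.12, 0.07, 23.7, 0, 0, 0, 1], [0.12, 0.07, 23.7, 0, 0, 0, 1], [0.12, 0.07, 23.7, 0, 0, 0, -1], [0.12, 0.07, 23.7, 0, 0, 0, -1], [0.12, 0.07, 23.7, 0, 0, 0, -1], [0.12, 0.07, 23.7, 0, 0, 0, -1], [0.12, 0.07, 23.7, 0, 0, 0, -1], [0.12, 0.07, 23.7, 0, 0, 0, -1]]])

```text
time_s: 18.32
position: [0.4249, 0.3367, 0.0131]
tcp_rot: [[-0.707, 0.707, 0.001], [0.707, 0.707, -0.001], [-0.002, -0.0, -1.0]]
force: [-0.1, 0.0, 2.5]
opening: 0.542
grasp_force: 30.0
```

```bash
python3 - <<'E'
from h import *
rows([(.425,.336,.20),tuple(W(-.042,.05,.20)),tuple(W(-.042,.05,.03))],86.3)
E
```

```text
t 18.32 p [0.4249 0.3367 0.0131] F [-0.1  0.   2.5] open 0.542 j [ 27.  40. 102.  -0.  38. -18.]
[-0.09, -0.04, -18.69] [-0.0, 0.1, -41.3]
[-28.91, -14.88, -18.64] [-0.0, 0.1, -41.3]
[-28.88, -14.88, -1.64] [-0.0, 0.1, -41.3]
```

```bash
python3 - <<'E'
from h import *
rows([tuple(W(-.045,.08,.19)),tuple(W(-.045,.08,.024))],86.3)
E
```

```text
t 18.32 p [0.4249 0.3367 0.0131] F [-0.1  0.   2.5] open 0.542 j [ 27.  40. 102.  -0.  38. -18.]
[-26.7, -12.82, -17.64] [-0.0, 0.1, -41.3]
[-26.67, -12.82, -1.04] [-0.0, 0.1, -41.3]
```

Call:
apply_moves(steps=[[[0, 0, -3, 0, 0, 0, -1], [0, 0, -7, 0, 0, 0, -1], [0, 0, -12, 0, 0, -3, -1], [-2, -1, -16, 0, 0, -8, -1], [-5, -2.4, -17.6, 0, 0, -14, -1], [-8, -3.8, -17.6, 0, 0, -20, -1], [-12, -5.8, -17.6, 0, 0, -26, -1], [-16, -7.7, -17.6, 0, 0, -32, -1], [-20, -9.6, -17.6, 0, 0, -38, -1], [-23.5, -11.3, -17.6, 0, 0, -41.3, -1], [-26, -12.5, -17.6, 0, 0, -41.3, -1], [-26.7, -12.8, -17.6, 0, 0, -41.3, -1], [-26.7, -12.8, -17.6, 0, 0, -41.3, -1], [-26.7, -12.8, -17.6, 0, 0, -41.3, -1]]])

```text
time_s: 20.08
position: [0.5219, 0.0587, 0.1891]
tcp_rot: [[-0.998, 0.063, -0.001], [0.063, 0.998, -0.001], [0.001, -0.001, -1.0]]
force: [0.7, 0.0, -2.4]
opening: 0.544
grasp_force: 30.0
```

```bash
python3 - <<'E'
from h import *
rows([tuple(W(-.045,.08,.024))],86.3);bar()
E
```

```text
t 20.07 p [0.5219 0.0587 0.1891] F [ 0.7  0.  -2.4] open 0.544 j [ -6.  23.  97.  -0.  60. -92.]
[-0.12, -0.09, 16.51] [-0.1, -0.1, 0.1]
scene bar phi [(np.float64(2.1), 89), (np.float64(2.15), 39), (np.float64(2.2), 18), (np.float64(2.25), 50)] median 119
```

Call:
apply_moves(steps=[[[-0.1, 0, 4, 0, 0, 0, -1], [-0.1, 0, 8, 0, 0, 0, -1], [-0.1, 0, 11.5, 0, 0, 0, -1], [-0.1, 0, 14, 0, 0, 0, -1], [-0.1, 0, 15.5, 0, 0, 0, -1], [-0.1, 0, 16.2, 0, 0, 0, -1], [-0.1, 0, 16.5, 0, 0, 0, -1], [-0.1, 0, 16.5, 0, 0, 0, -1]]])

```text
time_s: 21.12
position: [0.5244, 0.0572, 0.0249]
tcp_rot: [[-0.998, 0.064, 0.002], [0.064, 0.998, -0.002], [-0.002, -0.002, -1.0]]
force: [-0.2, 0.5, -1.4]
opening: 0.546
grasp_force: 30.0
```

```bash
python3 - <<'E'
from h import *
rows([])
E
```

```text
t 21.12 p [0.5244 0.0572 0.0249] F [-0.2  0.5 -1.4] open 0.546 j [ -6.  38. 104.  -0.  38. -92.]
```

Call:
apply_moves(steps=[[[0, 0, 0.1, 0, 0, 0, -1], [0, 0, 0.2, 0, 0, 0, -1], [0, 0, 0.2, 0, 0, 0, -1], [0, 0, 0.2, 0, 0, 0, 0.4], [0, 0, 0.2, 0, 0, 0, 0.6], [0, 0, 0.2, 0, 0, 0, 0.7], [0, 0, 0.2, 0, 0, 0, 0.7], [0, 0, -2, 0, 0, 0, 0.7], [0, 0, -6, 0, 0, 0, 0.7], [0, 0, -11, 0, 0, 0, 0.7], [0, 0, -16, 0, 0, 0, 0.7], [0, 0, -20, 0, 0, 0, 0.7], [0, 0, -20, 0, 0, 0, 0.7]]])

```text
time_s: 22.75
position: [0.5262, 0.0573, 0.2277]
tcp_rot: [[-0.998, 0.064, 0.008], [0.064, 0.998, -0.003], [-0.009, -0.002, -1.0]]
force: [-1.5, 0.4, 0.1]
opening: 0.85
grasp_force: 0.0
```

```bash
python3 - <<'E'
from h import *
bar();bar("side")
S=bot.camera_model("scene");D=bot.camera_model("side")
B=W(-.0117-.077*np.cos(2.19),-.215,.07+.077*np.sin(2.19));print("bar",B)
rows([(.46,-.08,.26),(.46,-.24,.26),(B[0],B[1],.20),(B[0],B[1],B[2]-.038)],176.3)
im=bot.capture("side")
sh=proj(D,W(-.045,.08,.082));print(sh)
x,y=sh.astype(int);cv2.imwrite("pics/p1.png",np.hstack([cv2.resize(im[y-60:y+60,x-60:x+60],(390,390)),cv2.resize(bot.capture("scene")[100:300,200:400],(390,390))]))
E
```

```text
scene bar phi [(np.float64(2.1), 88), (np.float64(2.15), 38), (np.float64(2.2), 17), (np.float64(2.25), 49)] median 120
side bar phi [(np.float64(2.2), 46), (np.float64(2.25), 43), (np.float64(2.3), 46), (np.float64(2.35), 52)] median 133
bar [ 0.58186003 -0.24187076  0.13270425]
t 22.85 p [0.5233 0.0575 0.2241] F [-0.2  0.3 -0.6] open 0.851 j [ -6.  21.  94.  -0.  65. -92.]
[5.43, -14.14, -3.57] [-0.1, -0.1, -90.0]
[4.41, -30.1, -3.54] [-0.1, -0.1, -90.0]
[-7.76, -29.5, 2.46] [-0.1, -0.1, -90.0]
[-7.76, -29.48, 12.99] [-0.1, -0.1, -90.0]
[308.71694713 207.02057441]
```

View pics/p1.png

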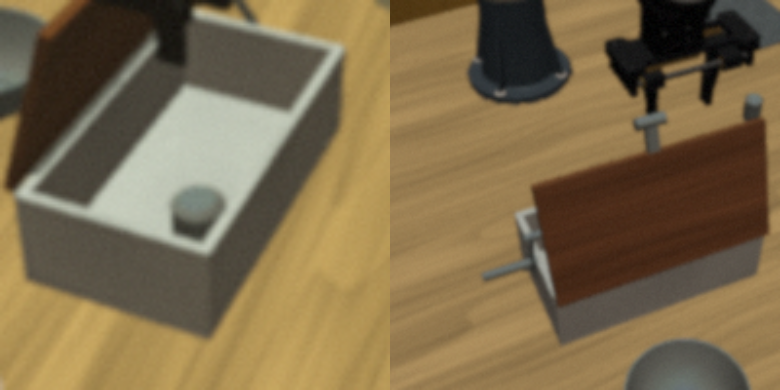

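The shaker stands upright in the front-left of the chest, and the lid is holding on the locked stay with the bar clear on the right side. Next I'll go round to the bar.

Call:
apply_moves(steps=[[[2, 0, -1, 0, 0, 0, 0.7], [4.5, -1, -3, 0, 0, 5, 0.5], [5.4, -3, -3.6, 0, 0, 15, 0.2], [5.4, -6, -3.6, 0, 0, 25, 0.2], [5.4, -9, -3.6, 0, 0, 35, 0.2], [5.4, -12, -3.6, 0, 0, 45, 0.2], [5.4, -15, -3.6, 0, 0, 55, 0.2], [5.2, -18, -3.6, 0, 0, 65, 0.2], [5, -21, -3.6, 0, 0, 75, 0.2], [5, -24, -3.6, 0, 0, 85, 0.2], [4.8, -27, -3.6, 0, 0, 95, 0.2], [4.4, -29, -3.6, 0, 0, 105, 0.2], [4.4, -30.5, -3.6, 0, 0, 115, 0.2], [4.4, -30.5, -3.6, 0, 0, 125, 0.2], [4.4, -30.5, -3.6, 0, 0, 135, 0.2], [4.4, -30.5, -3.6, 0, 0, 145, 0.2], [4.4, -30.5, -3.6, 0, 0, 155, 0.2]]])

```text
time_s: 25.08
position: [0.4595, -0.2434, 0.2587]
tcp_rot: [[0.934, 0.358, -0.003], [0.358, -0.934, 0.001], [-0.002, -0.002, -1.0]]
force: [-0.4, 0.1, -0.1]
opening: 0.601
grasp_force: 0.0
```

```bash
python3 - <<'E'
from h import *
B=W(-.0117-.077*np.cos(2.19),-.222,.0947);print("bar",B)
rows([(B[0],B[1],.20),B],176.3);bar()
E
```

```text
bar [ 0.58141196 -0.24885641  0.0947    ]
t 25.07 p [ 0.4595 -0.2434  0.2587] F [-0.4  0.1 -0.1] open 0.601 j [-40.  18.  92.  -0.  70.  29.]
[11.2, 4.89, 5.84] [0.1, 0.2, 114.7]
[11.23, 4.92, 16.37] [0.1, 0.2, 114.7]
scene bar phi [(np.float64(2.1), 89), (np.float64(2.15), 38), (np.float64(2.2), 17), (np.float64(2.25), 49)] median 119
```

Call:
apply_moves(steps=[[[0, 0, 0, 0, 0, 10, 0.2], [0, 0, 0, 0, 0, 20, 0.2], [1, 0.4, 0, 0, 0, 30, 0.2], [2, 0.9, 0, 0, 0, 40, 0.2], [3, 1.3, 0, 0, 0, 50, 0.2], [4, 1.7, 0, 0, 0, 60, 0.2], [5.5, 2.4, 1, 0, 0, 70, 0.2], [7, 3, 2, 0, 0, 80, 0.2], [8.5, 3.7, 3, 0, 0, 90, 0.2], [10, 4.4, 4, 0, 0, 100, 0.2], [11.2, 4.9, 4, 0, 0, 110, 0.2], [11.2, 4.9, 4, 0.1, 0.2, 114.7, 0.2], [11.2, 4.9, 4, 0.1, 0.2, 114.7, 0.2], [11.2, 4.9, 4, 0.1, 0.2, 114.7, 0.2]]])

```text
time_s: 26.88
position: [0.582, -0.2487, 0.2199]
tcp_rot: [[-0.057, -0.998, 0.002], [-0.998, 0.057, -0.001], [0.001, -0.002, -1.0]]
force: [0.7, -0.2, 0.8]
opening: 0.601
grasp_force: 0.0
```

```bash
python3 - <<'E'
from h import *
B=W(-.0117-.077*np.cos(2.19),-.222,.0947)
rows([B],176.3)
m=bot.camera_model("wrist");im=bot.capture("wrist");sat=cv2.cvtColor(im,cv2.COLOR_BGR2HSV)
# bar as seen by wrist camera: predicted line, and measured tip from grey blob
q=[proj(m,W(-.0117-.077*np.cos(2.19),y,.1327)) for y in(-.17,-.222,-.239)];print(np.round(q,0))
x,y=q[2].astype(int)
for r in range(y-30,y+40,4):print(r,"".join("#" if sat[r,cc,1]<70 else "." for cc in range(max(0,x-50),min(640,x+50),2)))
E
```

```text
t 26.88 p [ 0.582  -0.2487  0.2199] F [ 0.7 -0.2  0.8] open 0.601 j [-33.  29.  79.   0.  71. 150.]
[0.0, 0.08, 12.52] [-0.1, -0.1, 0.4]
[[312. 244.]
 [313. 195.]
 [313. 178.]]
147 ..................................................
151 ..................................................
155 ..................................................
159 ..................................................
163 ..................................................
167 ..................................................
171 ..................................................
175 ..................................................
179 ......................######......................
183 ......................######......................
187 ......................######......................
191 ......................######......................
195 ......................######......................
199 ......................######......................
203 ......................#####.......................
207 ......................######......................
211 ......................#####.......................
215 ......############################################
```

The wrist view puts the bar right on the prediction, so I'll descend and pinch it.

Call:
apply_moves(steps=[[[0, 0.05, 4, 0, 0, 0, 0.2], [0, 0.05, 8, 0, 0, 0, 0.2], [0, 0.05, 10.5, 0, 0, 0, 0.2], [0, 0.05, 12, 0, 0, 0, 0.2], [0, 0.05, 12.6, 0, 0, 0, 0.2], [0, 0.05, 12.6, 0, 0, 0, 0.2], [0, 0.05, 12.6, 0, 0, 0, -1], [0, 0.05, 12.6, 0, 0, 0, -1], [0, 0.05, 12.6, 0, 0, 0, -1], [0, 0.05, 12.6, 0, 0, 0, -1], [0, 0.05, 12.6, 0, 0, 0, -1], [0, 0.05, 12.6, 0, 0, 0, -1], [0, 0.05, 12.6, 0, 0, 0, -1]]])

```text
time_s: 28.55
position: [0.5833, -0.2493, 0.095]
tcp_rot: [[-0.059, -0.998, 0.005], [-0.998, 0.059, -0.003], [0.002, -0.005, -1.0]]
force: [3.5, 0.4, 0.1]
opening: 0.126
grasp_force: 30.0
```

```bash
python3 - <<'E'
from h import *
rows([]);bar()
for a in [2.12,2.05,1.98]+list(np.arange(1.9,-.15,-.1)):
    print(round(a,2),round(-7.7*(np.cos(2.19)-np.cos(a)),2),round(7.7*(np.sin(2.19)-np.sin(a)),2))
E
```

```text
t 28.55 p [ 0.5833 -0.2493  0.095 ] F [3.5 0.4 0.1] open 0.126 j [-33.  38.  86.   0.  56. 150.]
scene bar phi [(np.float64(2.05), 16), (np.float64(2.15), 15), (np.float64(2.2), 14), (np.float64(2.25), 15)] median 93
2.12 0.45 -0.3
2.05 0.92 -0.56
1.98 1.41 -0.79
1.9 1.98 -1.02
1.8 2.72 -1.23
1.7 3.48 -1.37
1.6 4.24 -1.43
1.5 5.01 -1.41
1.4 5.78 -1.32
1.3 6.53 -1.15
1.2 7.26 -0.91
1.1 7.96 -0.59
1.0 8.63 -0.21
0.9 9.26 0.24
0.8 9.83 0.75
0.7 10.36 1.31
0.6 10.82 1.92
0.5 11.23 2.58
0.4 11.56 3.27
0.3 11.83 3.99
0.2 12.02 4.74
0.1 12.13 5.5
-0.0 12.17 6.27
-0.1 12.13 7.04
```

Call:
apply_moves(steps=[[[0, 0.22, -0.16, 0, 0, 0, -1], [0, 0.45, -0.3, 0, 0, 0, -1], [0, 0.7, -0.44, 0, 0, 0, -1], [0, 0.92, -0.56, 0, 0, 0, -1], [0, 1.16, -0.68, 0, 0, 0, -1], [0, 1.41, -0.79, 0, 0, 0, -1], [0, 1.7, -0.91, 0, 0, 0, -1], [0, 1.98, -1.02, 0, 0, 0, -1], [0, 2.35, -1.13, 0, 0, 0, -1], [0, 2.72, -1.23, 0, 0, 0, -1], [0, 3.1, -1.31, 0, 0, 0, -1], [0, 3.48, -1.37, 0, 0, 0, -1], [0, 3.86, -1.41, 0, 0, 0, -1], [0, 4.24, -1.43, 0, 0, 0, -1]]])

```text
time_s: 30.35
position: [0.539, -0.2464, 0.1095]
tcp_rot: [[-0.059, -0.998, 0.002], [-0.998, 0.059, -0.002], [0.002, -0.002, -1.0]]
force: [-0.8, 2.7, 4.8]
opening: 0.126
grasp_force: 30.0
```

```bash
python3 - <<'E'
from h import *
rows([])
s=bot.read_state();p=s["position"];d=p-np.array([.5627,-.0252,0]);x=c_*d[0]+s_*d[1]
z=p[2]+.038;print("phi",np.arctan2(z-.07,-.0117-x),"r",np.hypot(z-.07,-.0117-x),"y'",-s_*d[0]+c_*d[1])
E
```

```text
t 30.35 p [ 0.539  -0.2464  0.1095] F [-0.8  2.7  4.8] open 0.126 j [-35.  34.  91.  -0.  54. 148.]
phi 1.5997318482585068 r 0.07753377671716206 y' -0.22221415513156748
```

Call:
apply_moves(steps=[[[0, 0.38, 0, 0, 0, 0, -1], [0, 0.77, 0.02, 0, 0, 0, -1], [0, 1.16, 0.05, 0, 0, 0, -1], [0, 1.54, 0.11, 0, 0, 0, -1], [0, 1.92, 0.19, 0, 0, 0, -1], [0, 2.29, 0.28, 0, 0, 0, -1], [0, 2.66, 0.39, 0, 0, 0, -1], [0, 3.02, 0.52, 0, 0, 0, -1], [0, 3.38, 0.67, 0, 0, 0, -1], [0, 3.72, 0.84, 0, 0, 0, -1], [0, 4.06, 1.02, 0, 0, 0, -1], [0, 4.39, 1.22, 0, 0, 0, -1], [0, 4.71, 1.44, 0, 0, 0, -1], [0, 5.02, 1.67, 0, 0, 0, -1], [0, 5.31, 1.92, 0, 0, 0, -1], [0, 5.59, 2.18, 0, 0, 0, -1], [0, 5.86, 2.45, 0, 0, 0, -1], [0, 6.12, 2.74, 0, 0, 0, -1], [0, 6.35, 3.04, 0, 0, 0, -1], [0, 6.58, 3.35, 0, 0, 0, -1]]])

```text
time_s: 32.85
position: [0.4734, -0.2422, 0.0747]
tcp_rot: [[-0.059, -0.998, 0.001], [-0.998, 0.059, -0.001], [0.001, -0.001, -1.0]]
force: [-3.2, 4.7, -1.7]
opening: 0.124
grasp_force: 30.0
```

```bash
cat >> h.py <<'E'
def phi():
    s=bot.read_state();p=s["position"];d=p-np.array([.5627,-.0252,0]);x=c_*d[0]+s_*d[1];z=p[2]+.038
    print("t",s["time_s"],"F",np.array(s["force"]).round(1),"phi",np.arctan2(z-.07,-.0117-x).round(3),"r",np.hypot(z-.07,-.0117-x).round(4),"y'",(-s_*d[0]+c_*d[1]).round(4))
E
python3 - <<'E'
from h import *
phi()
a0=.6
for a in np.arange(.55,-.17,-.05): print(round(a,2),round(7.7*(np.cos(a)-np.cos(a0)),2),round(7.7*(np.sin(a0)-np.sin(a)),2))
E
```

```text
t 32.85 F [-3.2  4.7 -1.7] phi 0.591 r 0.0766 y' -0.2223
0.55 0.21 0.32
0.5 0.4 0.66
0.45 0.58 1.0
0.4 0.74 1.35
0.35 0.88 1.71
0.3 1.0 2.07
0.25 1.11 2.44
0.2 1.19 2.82
0.15 1.26 3.2
0.1 1.31 3.58
0.05 1.34 3.96
-0.0 1.34 4.35
-0.05 1.34 4.73
-0.1 1.31 5.12
-0.15 1.26 5.5
```

Call:
apply_moves(steps=[[[0, 0.21, 0.32, 0, 0, 0, -1], [0, 0.4, 0.66, 0, 0, 0, -1], [0, 0.58, 1, 0, 0, 0, -1], [0, 0.74, 1.35, 0, 0, 0, -1], [0, 0.88, 1.71, 0, 0, 0, -1], [0, 1, 2.07, 0, 0, 0, -1], [0, 1.11, 2.44, 0, 0, 0, -1], [0, 1.19, 2.82, 0, 0, 0, -1], [0, 1.26, 3.2, 0, 0, 0, -1], [0, 1.29, 3.4, 0, 0, 0, -1], [0, 1.31, 3.58, 0, 0, 0, -1], [0, 1.33, 3.78, 0, 0, 0, -1], [0, 1.34, 3.96, 0, 0, 0, -1], [0, 1.34, 4.15, 0, 0, 0, -1], [0, 1.34, 4.35, 0, 0, 0, -1], [0, 1.34, 4.54, 0, 0, 0, -1], [0, 1.34, 4.73, 0, 0, 0, -1], [0, 1.33, 4.85, 0, 0, 0, -1], [0, 1.33, 4.85, 0, 0, 0, -1]]])

```text
time_s: 35.22
position: [0.463, -0.2417, 0.0279]
tcp_rot: [[-0.06, -0.998, 0.007], [-0.998, 0.06, -0.002], [0.002, -0.007, -1.0]]
force: [0.8, 8.4, 7.8]
opening: 0.126
grasp_force: 30.0
```

```bash
python3 - <<'E'
from h import *
phi()
E
```

```text
t 35.225 F [0.8 8.4 7.8] phi -0.055 r 0.0741 y' -0.2225
```

```bash
python3 - <<'E'
from h import *
for n,(x0,y0,x1,y1) in (("scene",(290,165,420,260)),("side",(245,140,375,245))):
    a=cv2.imread(f"pics/{n}0.png");b=bot.capture(n)
    d=cv2.absdiff(cv2.GaussianBlur(a,(3,3),0),cv2.GaussianBlur(b,(3,3),0)).max(2)[y0:y1,x0:x1]
    print(n,"changed px",(d>25).sum())
    ys,xs=np.where(d>25)
    if len(xs):print(xs.min()+x0,xs.max()+x0,ys.min()+y0,ys.max()+y0)
    res=cv2.matchTemplate(b[150:215,285:335],a[174:194,300:320],cv2.TM_CCOEFF_NORMED) if n=="scene" else cv2.matchTemplate(b[160:220,320:375],a[180:200,338:360],cv2.TM_CCOEFF_NORMED)
    print(cv2.minMaxLoc(res)[1],np.array(cv2.minMaxLoc(res)[3])+([285,150] if n=="scene" else [320,160]),"was",[300,174] if n=="scene" else [338,180])
E
```

```text
scene changed px 195
391 407 165 178
0.9870110154151917 [300 174] was [300, 174]
side changed px 499
330 374 140 164
0.9932342171669006 [338 180] was [338, 180]
```

Call:
apply_moves(steps=[[[0, 0, 0.15, 0, 0, 0, -1], [0, 0, 0.3, 0, 0, 0, -1], [0, 0, 0.3, 0, 0, 0, -1]]])

```text
time_s: 35.7
position: [0.4633, -0.2418, 0.0261]
tcp_rot: [[-0.06, -0.998, 0.008], [-0.998, 0.06, -0.003], [0.002, -0.008, -1.0]]
force: [0.0, 10.8, 17.7]
opening: 0.124
grasp_force: 30.0
```

```bash
python3 - <<'E'
from h import *
phi()
E
```

```text
t 35.7 F [ 0.  10.8 17.7] phi -0.08 r 0.0738 y' -0.2225
```

Call:
apply_moves(steps=[[[0, 0, -0.15, 0, 0, 0, -1], [0, 0, -0.25, 0, 0, 0, -0.6], [0, 0, -0.25, 0, 0, 0, -0.3], [0, 0, -0.25, 0, 0, 0, 0], [0, 0, -0.25, 0, 0, 0, 0.2], [0, 0, -0.25, 0, 0, 0, 0.2], [0, 0, -1, 0, 0, 0, 0.2], [0, 0, -3, 0, 0, 0, 0.2], [0, 0, -7, 0, 0, 0, 0.2], [-2, 2, -12, 0, 0, 0, 0.2], [-4, 4, -17, 0, 0, 0, 0.2], [-6, 6, -22, 0, 0, 0, 0.2], [-6, 6, -22, 0, 0, 0, 0.2], [-6, 6, -22, 0, 0, 0, 0.2]]])

```text
time_s: 37.45
position: [0.4043, -0.1784, 0.2435]
tcp_rot: [[-0.059, -0.998, 0.004], [-0.998, 0.059, -0.003], [0.003, -0.004, -1.0]]
force: [1.1, -0.6, -1.0]
opening: 0.601
grasp_force: 0.0
```

```bash
python3 - <<'E'
from h import *
rows([]);bar()
for n,(x0,y0,x1,y1) in (("scene",(225,165,460,280)),("side",(200,130,375,360))):
    a=cv2.imread(f"pics/{n}0.png");b=bot.capture(n)
    d=cv2.absdiff(cv2.GaussianBlur(a,(3,3),0),cv2.GaussianBlur(b,(3,3),0)).max(2)[y0:y1,x0:x1]
    k,_,st,_=cv2.connectedComponentsWithStats((d>25).astype(np.uint8))
    print(n,[(s[0]+x0,s[1]+y0,*s[2:]) for s in st[1:] if s[4]>8])
    # sub-pixel shift of lid region
    bx=(slice(174,250),slice(295,390)) if n=="scene" else (slice(165,225),slice(255,345))
    g=lambda i:np.float64(cv2.cvtColor(i,cv2.COLOR_BGR2GRAY)[bx]);print(cv2.phaseCorrelate(g(a),g(b)))
E
```

```text
t 37.45 p [ 0.4043 -0.1784  0.2435] F [ 1.1 -0.6 -1. ] open 0.601 j [-38.  12. 104.   0.  64. 145.]
scene bar phi [(np.float64(-0.15), 25), (np.float64(-0.1), 19), (np.float64(1.55), 32), (np.float64(1.6), 17)] median 120
scene [(np.int32(391), np.int32(165), np.int32(17), np.int32(13), np.int32(184))]
((-0.04851894079220642, 0.03273131209203939), 0.960358151864408)
side [(np.int32(294), np.int32(291), np.int32(24), np.int32(35), np.int32(720))]
((0.0448956221997463, 0.03527612990184181), 1.0366972021158918)
```

The only change from the start pictures is the missing shaker; the lid and stay match their shut state to within 0.05 px.

```bash
python3 -c "
from rig import bot
print(bot.hand_in())"
```

```text
the job is handed in; nothing more can be done
None
```

The job is handed in at about 37.5 s: the shaker was seen standing upright inside the chest before closing, the stay was unlocked by its bar, the lid was lowered fully shut and let go, and the mug and jar were not touched.

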